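# Load the card printer's drawer

### The job

Load the card printer: lay both packs of blank cards squarely on the raised steel lift plate in its open drawer, one pack on top of the other, then press the stack down until the catch at the front of the plate snaps over and holds it down by itself. Once it is held and you have let go, push the drawer fully home; leave the other things on the desk where they are.

Things in the scene. Friction and masses are not known exactly. Their poses are not given: they have to be found in the camera images.
- pack_a_center (a point): Centre (half-way up, 13 mm above its underside) of one pack of blank white plastic cards: a solid block 86 mm long (its x axis) x 54 mm wide (y) x 26 mm thick (z), about 170 g, lying flat on the desk; stiff new cards that cling together and are handled as one piece.
- pack_b_center (a point): The same for the second, identical pack. Either may go at the bottom.
- plate_top (a point): On the top face of the lift plate, where a pack's centre belongs; moves with the plate. x points along the drawer towards the printer (the way it shuts), y across, z up. Lay a pack with its 86 mm side along x. Bare steel plate 88 x 56 mm, top face 62 mm above the desk when up; a tongue at its front end (-x). Beside it (|y| over 28 mm) fingers have room down to the drawer floor, 13 mm above the desk.
- back_stop (a point): Top middle of the back stop's inner face, fixed in the drawer at the plate's printer end, 46 mm along +x from the plate's point (3 mm beyond a centred pack) and 80 mm above the desk. Same axes. A cheek at each side runs 16 mm from it towards -x, inner faces at y = +-33 mm. The drawer's side walls (inner faces at y = +-81 mm) are 44 mm high over the desk, its front panel 86 mm.
- lift_plate (a joint): How far the lift plate has sunk, m: 0 = up, 0.041 = bottom stop. Springs push it up; one pack sinks it about 5 mm, two about 16 mm. At 0.038 a spring catch snaps over its front tongue and holds it at 0.036 to 0.039; let go earlier, it rises again. Pressing the loaded plate to the catch takes about 6 N. Held, the stack clears the drawer opening (88 mm over the desk) by 12 mm; not held, it is too high.
- catch (a joint): Spring catch between the plate's tongue and the front panel, a small dark steel slide with a thumb tab: 0 = forward (its rest, also when it holds the plate), up to 0.009 m when the tongue pushes it back in passing. It needs no handling.
- drawer (a joint): How far the drawer is pulled out of the printer, m: 0 = fully shut, 0.175 = fully out. Stiff sliding, about 2 N; stays where it is left.
- drawer_pull (a point): Middle of the outer face of the drawer's pull, a solid block on the front panel 90 mm wide, 26 mm high, 22 mm proud, its middle 47 mm above the desk. Axes as the plate's point: push along +x to shut. Shut, this face stands 36 mm out from the front of the drawer unit (98 mm high); the taller printer body above is set back another 75 mm.
- printer: The card printer, fixed to the desk: a drawer unit 320 mm deep (x) x 230 mm wide (y) x 98 mm high carrying the white print engine, 211 mm high in all. Origin at the middle of its underside; x points from the front (drawer) to the back.
- postcards: Bystander: a flat stack of pale blue postcards, 148 x 100 x 18 mm, origin under its centre.
- tumbler: Bystander: an empty glass tumbler, 66 mm across, 95 mm tall, origin under its centre.
- stapler: Bystander: a dark desk stapler, 125 mm long (x), 36 mm wide, 55 mm high, origin under its centre.
- tape_dispenser: Bystander: a dark desk tape dispenser, 150 mm long (x), 56 mm wide, 88 mm high, origin under its centre.
- glue: Bystander: a white glue bottle, 42 mm across, 115 mm tall, origin under its centre.

How it is judged:
By the outcome, as a careful person would: the job done as asked, in the order asked, and still so for the second after the job is handed in, with the robot touching nothing.
It also fails if it takes over 69 s, if anything falls off the work surface, if the arm or the gripper's body presses on something with over 40 N, if the wrist force passes 120 N, or if a joint passes its speed limit or range.

### The arm

A 6-joint arm with a two-finger parallel gripper is mounted at the origin on the work surface. World frame = base frame: x ahead of the robot, y to its left, z up, the work surface at z = 0. Lengths are in m, angles in rad, forces in N, time in s.
With the tool pointing down it reaches from about 0.3 to 0.875 m from the base axis. Payload 6.4 kg.
Tool frame: the origin (TCP) lies at the very end of the fingers, on their centre line; the grasp point (between the pads) lies 19 mm behind it; z points along the fingers, y is the line along which they close (so a half turn about z gives the same grasp; the last joint's range is limited). The gripper opens to 85 mm and grips with 20 to 120 N. Pads are 22 mm wide; open, the fingers measure 114 mm over their backs; the gripper's body (76 mm by 85 mm) begins 54 mm behind the grasp point. The pads swing forward as they close: fully open they stand 13 mm farther back than shut.
Start: joints at [1.122, 0.181, 1.607, -0, 1.354, -0.206], TCP at [0.138, 0.558, 0.231] pointing down, gripper open.
Joint ranges: [-2.99, 2.99], [-0.89, 2.07], [0.3, 2.58], [-1.14, 4.28], [0, 2.63], [-3.12, 3.12]. Speed limits (rad/s): [2.57, 2.57, 3.01, 3.14, 3.14, 3.14].

### API

Orientations are given as a unit quaternion [w, x, y, z].
In Python, from station import manip gives the robot as it stands.
- The arm moves only by the tool play_rows, never from a script. Its argument "plan" is a list of rows, each a list of 6 numbers: the shift along the world's x, y, z in cm, then the turn, a rotation vector about the world's x, y, z in degrees. In form: [[dx, dy, dz, rx, ry, rz], ...]. A call has exactly 8 rows; each row is the pose to reach, as a shift and turn from the pose commanded when the call began; what a row does not reach only later rows make up. A row lasts 1/12 s, in which the tool goes at most 41.7 mm and 7.16 degrees, less where a joint would pass 70% of its speed; a pose out of reach is approached as far as the arm can. A call with a gripper value outside its range is refused whole. "fingers" is the finger opening in cm, from 0 to 8.54, set as the call begins (left out, the last holds). The fingers move at their own pace and stop on an object; "squeeze" is the grip in N (left out, the last holds). Time passes only in rows, so rows that repeat a pose let the fingers close, or fill a call up. It gives the time, the measured TCP pose, the force, the opening and the grip force at its end, in the units of the state.
- manip.get_state(): the state, without advancing time (a new reading comes with each control period).
- manip.read_camera(name): name is "scene" or "top" or "wrist"; returns the picture (384x512x3 uint8, red, green, blue); there is no depth.
- manip.get_calibration(name): a dict with "mtx" (3x3 intrinsics, pixels), "view" (4x4, takes a point from world to camera coordinates). Camera axes: x right, y down, z forward; pixel columns grow to the right and rows downward; lengths in m; the calibration is good to about 2 mm. A picture is of the moment at which its call begins: read the wrist's pose just before it. get_calibration takes no time and is no camera call; for the wrist camera it gives the pose at the moment of the call.
- manip.job_done(): hands the job in; it is judged then, once.
Trained networks look in the newest picture that a camera, given by its name, has taken for a name from the list of things; names that differ only in an ending like _2 or _b are one class to them, and where a whole thing is asked for, a point or a joint stands for the part that bears it (a point fixed in the world has none). Each returns a list of dicts, best first, with "confidence" (0 to 1); they miss things now and then, are a little off and sometimes report something else, mostly with a low value. They report only what shows in the picture. A call takes as long as a camera call.
- manip.find_in(camera, query): "position" ([column, row] in pixels, amid what is visible of it).
- manip.regions_of(camera, query): "pixels" (384x512 bool, what is visible of it) and "position" ([column, row] in pixels, amid what is visible of it).
The state is a dict: "clock": time; "joint_pos": joint angles; "qd": joint speeds; "joint_efforts": joint torques, N m; "eef_pos": TCP position; "orientation": TCP orientation; "contact_force": force on the tool from outside, world axes, zero at the start; "wrist_torque": the same for the moment, N m; "grip_width": finger opening in m; "grasp_force": force on a finger pad.
Only numpy, scipy, OpenCV 4.12 (cv2) and the standard library are available. Lean on these libraries where they do the work, as an engineer would, in place of code of your own. Each camera call takes 0.05 s, during which the arm holds its last target. There are 200 camera calls.

## Working session

There is one attempt and no reset: what is moved stays moved. The work goes in short steps, Python scripts to look and compute and a tool call to move; the robot and the scene stay as the last step left them, time stands still between calls to the robot, and variables do not carry over. Pictures are saved under pics/ and viewed, at most 10 in all, crops included, and the job is handed in when it is done.

Besides the shell and the picture viewer there is one more tool, called after ">>>" as name(argument=value, ...), one argument or row to a line, values as JSON. play_rows: Moves the arm, as the interface text tells. Its arguments: {"type":"object","properties":{"plan":{"type":"array"},"fingers":{"type":"number"},"squeeze":{"type":"number"}},"required":["plan"]}

```bash
mkdir -p pics; ls; cat > h.py <<'E'
import numpy as np, cv2
from station import manip
def shot(cam,fn=None):
    im=manip.read_camera(cam)
    if fn: cv2.imwrite('pics/'+fn,im[:,:,::-1])
    return im
def ray(cam,px,z,cal=None):
    c=cal or manip.get_calibration(cam); K=np.array(c['mtx']);V=np.array(c['view'])
    R=V[:3,:3];t=V[:3,3]; o=-R.T@t
    d=R.T@np.linalg.inv(K)@np.array([px[0],px[1],1.])
    return o+d*(z-o[2])/d[2]
def proj(cam,p,cal=None):
    c=cal or manip.get_calibration(cam)
    q=np.array(c['view'])@np.r_[p,1]; q=np.array(c['mtx'])@q[:3]; return q[:2]/q[2]
E
python3 - <<'E'
from h import *
np.set_printoptions(precision=4,suppress=True)
a=shot('top');b=shot('scene')
cv2.imwrite('pics/t1.png',cv2.resize(a[:,:,::-1],(768,576)))
cv2.imwrite('pics/s1.png',cv2.resize(b[:,:,::-1],(768,576)))
for q,z in [('pack_a_center',.026),('plate_top',.062),('back_stop',.08),('drawer_pull',.047)]:
    for cam in ['top','scene']:
        for r in manip.find_in(cam,q): print(cam,q,r['confidence'],np.array(r['position']),ray(cam,r['position'],z))
for r in manip.regions_of('top','pack_a_center'):
    m=r['pixels'].astype(np.uint8); c=cv2.findContours(m,0,2)[0]; c=max(c,key=len)
    rr=cv2.minAreaRect(c); print(r['confidence'],rr); print([ray('top',p,.026)[:2] for p in cv2.boxPoints(rr)])
print(manip.get_state()); print(manip.get_calibration('top'))
E
```

```text
pics
scene pack_a_center 0.83 [213.9 202.4] [ 0.5636 -0.1903  0.026 ]
scene pack_a_center 0.24 [162.6 211.6] [ 0.5341 -0.3515  0.026 ]
top plate_top 0.93 [206.7 190.3] [0.5961 0.1254 0.062 ]
top plate_top 0.64 [151.4 195.6] [0.5736 0.3134 0.062 ]
top plate_top 0.54 [373.2 253.4] [ 0.3954 -0.4446  0.062 ]
scene plate_top 0.72 [314.  174.3] [0.6007 0.1362 0.062 ]
scene plate_top 0.61 [201.8 150.5] [ 0.3959 -0.1698  0.062 ]
scene plate_top 0.6 [358.2 141.3] [0.5473 0.3172 0.062 ]
scene plate_top 0.19 [121.3 180.5] [ 0.4027 -0.4382  0.062 ]
top back_stop 0.81 [216.4 192.5] [0.5884 0.0905 0.08  ]
scene back_stop 0.6 [302.2 182.6] [0.6176 0.0859 0.08  ]
top drawer_pull 0.86 [214.3 187. ] [0.6091 0.1012 0.047 ]
0.87 ((297.3529968261719, 204.0882568359375), (24.98116683959961, 16.00735092163086), 14.03624439239502)
[array([ 0.5399, -0.1397]), array([ 0.5945, -0.1522]), array([ 0.5753, -0.2373]), array([ 0.5208, -0.2246])]
0.22 ((215.41485595703125, 188.11135864257812), (64.0333251953125, 56.43390655517578), 82.40535736083984)
[array([0.7026, 0.2151]), array([0.7337, 0.0194]), array([ 0.5116,
[... 161 characters left out ...]
0.0001,  0.002 ,  0.0004,  0.0009]), 'joint_efforts': array([ -0.0005, -44.4519, -35.1449,  -0.0002,   0.0014,  -0.0001]), 'eef_pos': array([0.1382, 0.5582, 0.2313]), 'orientation': array([ 0.    ,  0.1211,  0.9926, -0.    ]), 'contact_force': array([0.0681, 0.04  , 0.0354]), 'wrist_torque': array([-0.0245, -0.0423, -0.0475]), 'grasp_force': 0.0, 'grip_width': 0.08572761328398636}
{'mtx': array([[422.8713,   0.    , 254.2929],
       [  0.    , 422.8713, 193.6646],
       [  0.    ,   0.    ,   1.    ]]), 'view': array([[ 0.0235, -0.9997,  0.0011, -0.0512],
       [-0.9981, -0.0236, -0.0563,  0.59  ],
       [ 0.0563,  0.0002, -0.9984,  1.4717],
       [ 0.    ,  0.    ,  0.    ,  1.    ]])}
```

View pics/t1.png

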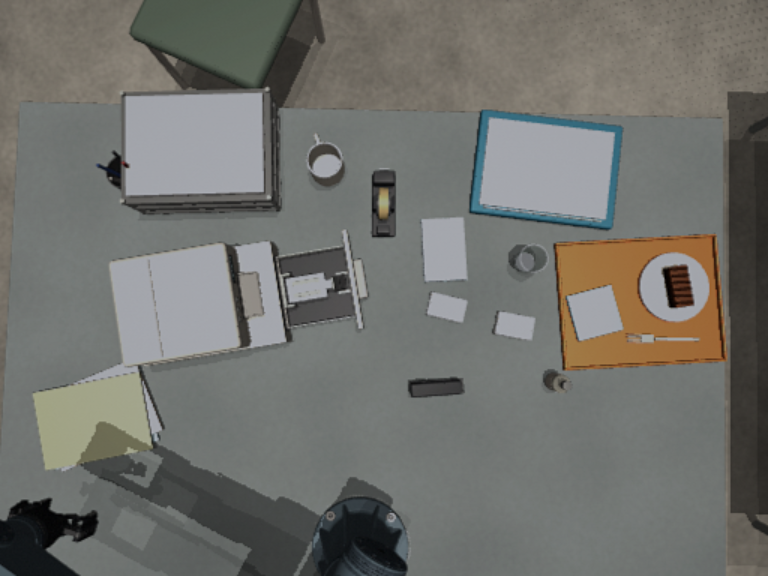

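View pics/s1.png

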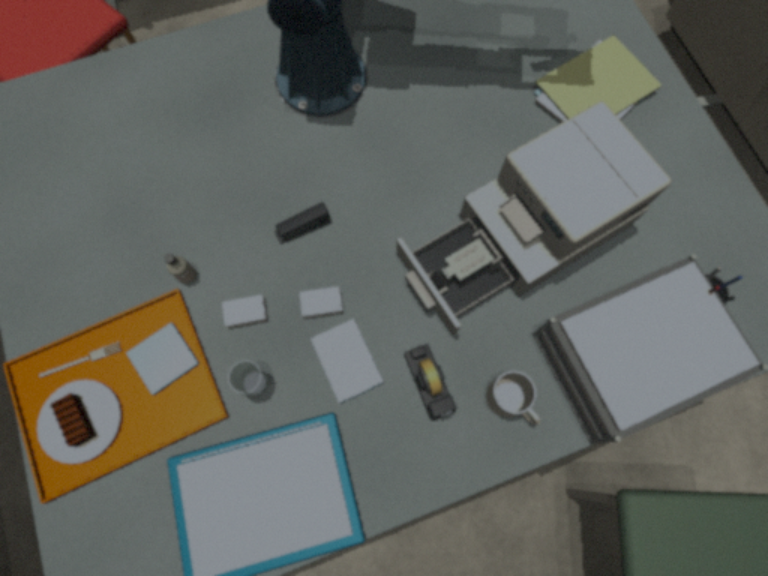

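The top picture shows the packs at about (298,205) and (343,217) in original pixels. The plate is at about (205,192) in the open drawer, whose +x runs roughly along world +y (about 98°). I'm moving to look at the plate with the wrist camera.

>>> play_rows(
  plan=[
    [4,-4,1,0,0,-7],
    [8,-8,2,0,0,-14],
    [11,-11,4,0,0,-21],
    [14,-14,6,0,0,-28],
    [17,-17,8,0,0,-35],
    [20,-20,9,0,0,-42],
    [23,-23,10,0,0,-49],
    [26,-26,10,0,0,-56],
  ],
  fingers=8.54,
)

```text
clock: 1.22
eef_pos: [0.3649, 0.3317, 0.3259]
orientation: [0.001, 0.575, 0.818, 0.001]
contact_force: [0.8, 0.7, 0.1]
grip_width: 0.0854
grasp_force: 0.0
```

>>> play_rows(
  plan=[
    [3,-3,0,0,0,-6],
    [6,-6,0,0,0,-12],
    [9,-9,0,0,0,-12],
    [12,-12,0,0,0,-12],
    [14,-15,0,0,0,-12],
    [16,-18,0,0,0,-12],
    [17,-19,0,0,0,-12],
    [17,-19,0,0,0,-12],
  ],
)

```text
clock: 1.88
eef_pos: [0.5353, 0.14, 0.3234]
orientation: [0.0, 0.657, 0.754, -0.0]
contact_force: [-0.8, 0.3, -0.5]
grip_width: 0.0858
grasp_force: 0.0
```

```bash
python3 - <<'E'
from h import *
np.set_printoptions(precision=4,suppress=True)
s=manip.get_state(); print(s['clock'],s['eef_pos'],s['orientation'],s['contact_force'])
cal=manip.get_calibration('wrist'); a=shot('wrist'); np.save('w1.npy',a)
cv2.imwrite('pics/w1.png',cv2.resize(a[:,:,::-1],(768,576)))
print(cal)
for q,z in [('plate_top',.062),('back_stop',.08),('drawer_pull',.047),('pack_a_center',.026)]:
    for r in manip.find_in('wrist',q)[:3]: print(q,r['confidence'],np.array(r['position']),ray('wrist',r['position'],z,cal))
E
```

```text
1.8833 [0.5353 0.14   0.3234] [ 0.0002  0.6572  0.7537 -0.0003] [-0.8232  0.3145 -0.5473]
{'mtx': array([[281.0849,   0.    , 255.3022],
       [  0.    , 281.0849, 191.8589],
       [  0.    ,   0.    ,   1.    ]]), 'view': array([[ 0.9906,  0.1371, -0.0005, -0.5492],
       [ 0.1318, -0.9517,  0.2773,  0.0011],
       [ 0.0375, -0.2748, -0.9608,  0.4862],
       [ 0.    ,  0.    ,  0.    ,  1.    ]])}
plate_top 0.85 [294.1 167.8] [0.5926 0.1382 0.062 ]
back_stop 0.88 [291.6 189.9] [0.5917 0.1094 0.08  ]
drawer_pull 0.92 [291.7 189.9] [0.5975 0.1008 0.047 ]
pack_a_center 0.71 [245.9 311.4] [ 0.5573 -0.1477  0.026 ]
pack_a_center 0.58 [293.6 167.8] [0.5978 0.1318 0.026 ]
```

View pics/w1.png

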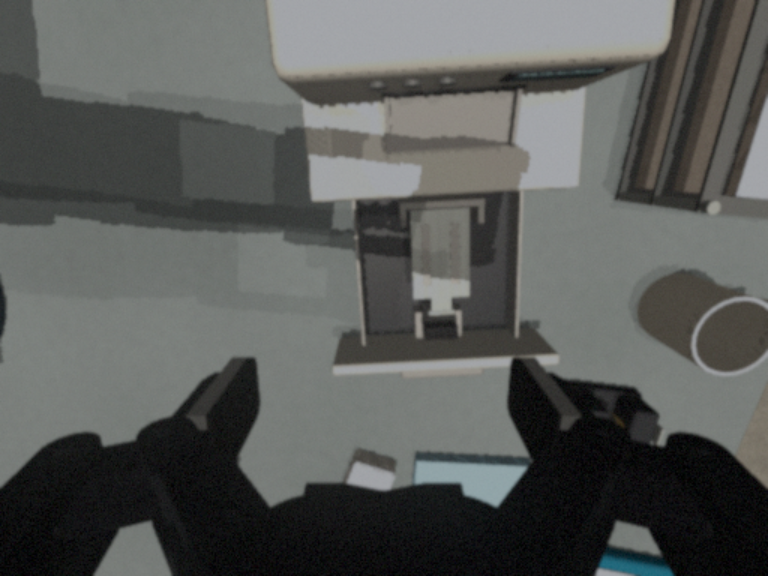

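The wrist view shows the plate at about (410–470, 208–300) scaled, with the back stop above it and the catch at (440,325). I'm zooming in on it for its corners.

```bash
python3 - <<'E'
from h import *
a=np.load('w1.npy')[125:255,225:365]
cv2.imwrite('pics/w1c.png',cv2.resize(a[:,:,::-1],None,fx=4.5,fy=4.5,interpolation=cv2.INTER_CUBIC))
np.set_printoptions(precision=4,suppress=True)
# packs in the top picture, white blobs refined
t=shot('top'); g=t.min(2)
for c0 in [(298,205),(343,217)]:
    w=g[c0[1]-18:c0[1]+19,c0[0]-22:c0[0]+23]
    th=(int(np.percentile(w,95))+int(np.percentile(w,40)))//2
    n,l,_,cen=cv2.connectedComponentsWithStats((w>th).astype(np.uint8)); k=l[18,22]
    m=(l==k).astype(np.uint8); ys,xs=np.nonzero(m)
    P=np.array([ray('top',(x+c0[0]-22,y+c0[1]-18),.026)[:2] for x,y in zip(xs,ys)])
    C=P.mean(0); U,S,Vt=np.linalg.svd(P-C); sd=S/np.sqrt(len(P))
    print(th,C,'long dir deg',np.degrees(np.arctan2(Vt[0,1],Vt[0,0])),'dims',sd*np.sqrt(12))
E
```

```text
147 [ 0.5562 -0.1899] long dir deg -102.35658955352017 dims [0.086  0.0527]
149 [ 0.5172 -0.349 ] long dir deg -98.22798270510835 dims [0.0855 0.0525]
```

View pics/w1c.png

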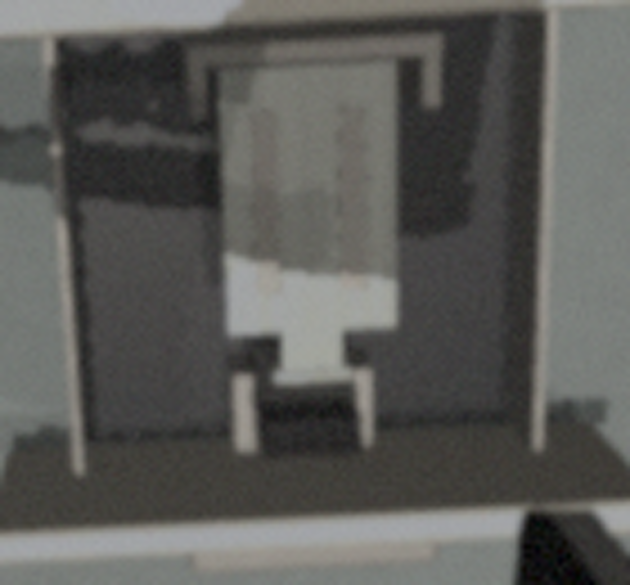

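```bash
cat > pl.py <<'E'
from h import *
np.set_printoptions(precision=4,suppress=True)
cal=manip.get_calibration('wrist')
f=lambda x,y,z:ray('wrist',((x+.5)/4.5-.5+225,(y+.5)/4.5-.5+125),z,cal)
FL,FR=f(228,334,.062),f(397,328,.062); BL,BR=f(218,62,.062),f(397,59,.062)
print(FL,FR,BL,BR)
ang=lambda v:np.degrees(np.arctan2(v[1],v[0]))
print('len',np.linalg.norm(FL-FR),np.linalg.norm(BL-FL),np.linalg.norm(BR-FR))
print('ang front',ang(FR-FL),'L',ang(BL-FL),'R',ang(BR-FR))
w=[f(78,474,.044),f(45,40,.044),f(538,450,.044),f(551,10,.044)]
print('walls',w,ang(w[1]-w[0]),ang(w[3]-w[2]), np.linalg.norm(w[0]-w[2]))
print('panel',ang(f(625,512,.086)-f(5,532,.086)))
print('stop', f(190,45,.08),f(442,36,.08),ang(f(442,36,.08)-f(190,45,.08)))
E
python3 pl.py
```

```text
[0.5708 0.092  0.062 ] [0.6266 0.1023 0.062 ] [0.553  0.1805 0.062 ] [0.6088 0.1895 0.062 ]
len 0.056666196448740776 0.09024226788898532 0.08907447921001384
ang front 10.389603975692207 L 101.38757035071319 R 101.49432652590221
walls [array([0.5279, 0.0264, 0.044 ]), array([0.497 , 0.1779, 0.044 ]), array([0.6906, 0.0594, 0.044 ]), array([0.6592, 0.2112, 0.044 ])] 101.52179639237528 101.68760760364187 0.16611014431879667
panel 10.284530055721037
stop [0.5425 0.1858 0.08  ] [0.617  0.1993 0.08  ] 10.2668164948237
```

>>> play_rows(
  plan=[
    [0,-4,-1,0,0,-5],
    [0,-8,-2,0,0,-10],
    [0,-12,-3,0,0,-15],
    [0,-16,-4,0,0,-20],
    [0,-19,-5,0,0,-20],
    [0,-22,-6,0,0,-20],
    [0,-24,-7,0,0,-20],
    [0,-24,-7,0,0,-20],
  ],
)

```text
clock: 2.85
eef_pos: [0.5324, -0.0993, 0.2517]
orientation: [-0.001, 0.777, 0.629, -0.001]
contact_force: [-0.3, 0.6, -0.5]
grip_width: 0.0855
grasp_force: 0.0
```

```bash
cat > look.py <<'E'
from h import *
import sys
np.set_printoptions(precision=4,suppress=True)
z=float(sys.argv[1])
s=manip.get_state(); cal=manip.get_calibration('wrist'); a=shot('wrist')
print(s['clock'],s['eef_pos'],s['orientation'])
for r in manip.regions_of('wrist','pack_a_center'):
    m=r['pixels']; ys,xs=np.nonzero(m); c=max(cv2.findContours(m.astype(np.uint8),0,2)[0],key=len)
    P=np.array([ray('wrist',p,z,cal)[:2] for p in c[:,0].astype(float)])
    rr=cv2.minAreaRect((P*1000).astype(np.float32)); print(r['confidence'],r['position'],rr)
    print([proj('wrist',np.r_[p/1000,z],cal).round(1) for p in cv2.boxPoints(rr)])
if len(sys.argv)>2: cv2.imwrite('pics/'+sys.argv[2],cv2.resize(a[:,:,::-1],(768,576)))
E
python3 look.py .026 w2.png
```

```text
2.85 [ 0.5324 -0.0993  0.2517] [-0.0009  0.7774  0.629  -0.0011]
0.62 [285.8, 220.1] ((557.3674926757812, -184.2515869140625), (92.34217834472656, 58.56593704223633), 78.5525894165039)
[array([265. , 250.2]), array([305.3, 250. ]), array([308. , 188.7]), array([265., 189.])]
```

View pics/w2.png

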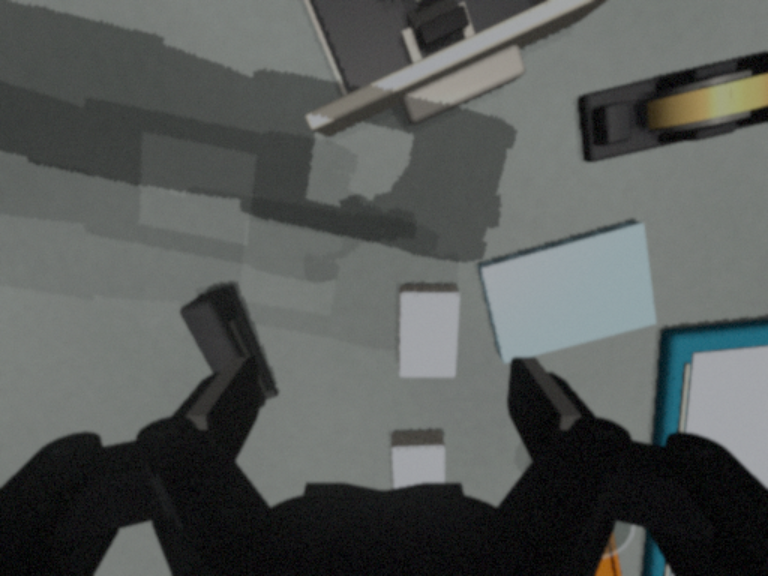

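The wrist view shows pack A's white top at (400–460, 292–377) scaled, with pack B partly behind the gripper at (418,465). The postcards are at (570,290), well clear of pack A.

```bash
python3 - <<'E'
from h import *
np.set_printoptions(precision=4,suppress=True)
cal=manip.get_calibration('wrist')
c=[ray('wrist',((x+.5)/1.5-.5,(y+.5)/1.5-.5),.026,cal)[:2] for x,y in [(400,292),(460,292),(457,377),(400,377)]]
print(c,np.mean(c,0)); C=np.mean(c,0)
print('dims',np.linalg.norm(c[0]-c[1]),np.linalg.norm(c[0]-c[3]))
v=(c[0]+c[1]-c[2]-c[3]); print(np.degrees(np.arctan2(v[1],v[0])))
R=np.array(cal['view'])[:3,:3]; print('cam',-R.T@np.array(cal['view'])[:3,3])
E
```

```text
[array([ 0.5397, -0.1388]), array([ 0.5936, -0.1501]), array([ 0.5772, -0.235 ]), array([ 0.5228, -0.2236])] [ 0.5583 -0.1869]
dims 0.05504410272954723 0.08641026171204637
78.90057555779352
cam [ 0.548  -0.0277  0.3969]
```

>>> play_rows(
  plan=[
    [1,-3,-2,0,0,0],
    [2,-6,-4,0,0,0],
    [2.5,-9,-6,0,0,0],
    [2.5,-9,-9,0,0,0],
    [2.5,-9,-12,0,0,0],
    [2.5,-9,-15,0,0,0],
    [2.5,-9,-17,0,0,0],
    [2.5,-9,-18,0,0,0],
  ],
  fingers=7.0,
)

```text
clock: 3.62
eef_pos: [0.5576, -0.1843, 0.0713]
orientation: [-0.002, 0.776, 0.631, -0.001]
contact_force: [-0.4, -0.4, 0.5]
grip_width: 0.0702
grasp_force: 0.0
```

```bash
python3 look.py .026 w3.png
```

```text
3.6167 [ 0.5576 -0.1843  0.0713] [-0.0019  0.7759  0.6308 -0.0005]
0.68 [256.3, 212.3] ((556.5938720703125, -187.21682739257812), (91.24568176269531, 55.247127532958984), 77.76535034179688)
[array([218.3, 273.4]), array([290.8, 274.1]), array([296.7, 154.5]), array([214.6, 153.8])]
```

View pics/w3.png

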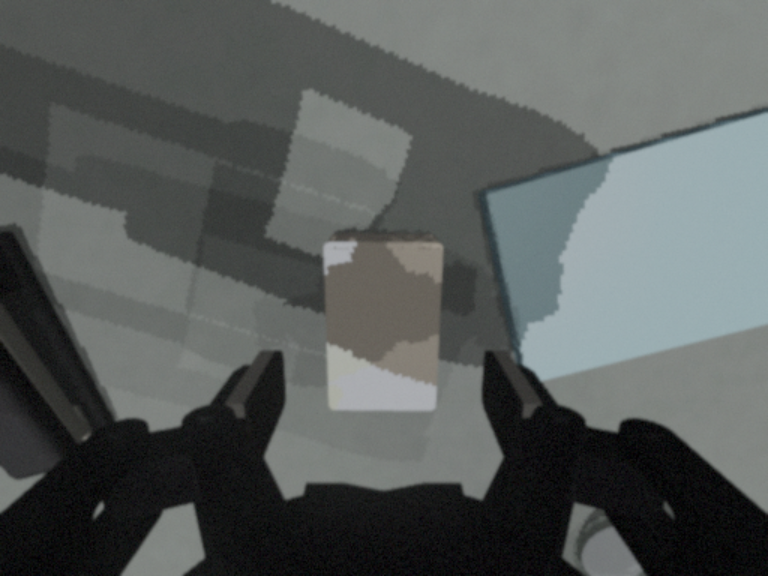

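Pack A's top face lies centred between the fingers at (324–442, 241–411), and the postcards clear the right finger. Next I descend and grip.

>>> play_rows(
  plan=[
    [0,-0.5,-2,0,0,0],
    [0,-0.5,-4,0,0,0],
    [0,-0.5,-5.5,0,0,0],
    [0,-0.5,-6.5,0,0,0],
    [0,-0.5,-6.9,0,0,0],
    [0,-0.5,-6.9,0,0,0],
    [0,-0.5,-6.9,0,0,0],
    [0,-0.5,-6.9,0,0,0],
  ],
)

```text
clock: 4.38
eef_pos: [0.5597, -0.1926, 0.0063]
orientation: [0.001, 0.777, 0.63, 0.0]
contact_force: [0.8, 0.4, 0.9]
grip_width: 0.07
grasp_force: 0.0
```

>>> play_rows(
  plan=[
    [0,0,0,0,0,0],
    [0,0,0,0,0,0],
    [0,0,0,0,0,0],
    [0,0,0,0,0,0],
    [0,0,0,0,0,0],
    [0,0,0,0,0,0],
    [0,0,0,0,0,0],
    [0,0,0,0,0,0],
  ],
  fingers=4.5,
  squeeze=45,
)

```text
clock: 5.05
eef_pos: [0.5593, -0.1926, 0.0061]
orientation: [0.001, 0.777, 0.63, 0.0]
contact_force: [-1.1, 0.3, 5.4]
grip_width: 0.0527
grasp_force: 49.0
```

>>> play_rows(
  plan=[
    [0,0,3,0,0,0],
    [0,0,6.5,0,0,0],
    [0,1,10,0,0,0],
    [0,3,13,0,0,3],
    [0.5,6,14,0,0,6],
    [1,9.5,14,0,0,9],
    [1.5,13,14,0,0,12],
    [2,16,14,0,0,15],
  ],
)

```text
clock: 5.72
eef_pos: [0.5784, -0.0302, 0.1453]
orientation: [0.0, 0.687, 0.727, 0.0]
contact_force: [0.2, 0.0, -1.4]
grip_width: 0.0528
grasp_force: 48.6
```

>>> play_rows(
  plan=[
    [0.4,4,0,0,0,3],
    [0.8,8,0,0,0,6],
    [1.0,11,0,0,0,8],
    [1.1,13.5,0,0,0,8],
    [1.1,15.5,0,0,0,8],
    [1.1,16.5,0,0,0,8],
    [1.1,17,0,0,0,8],
    [1.1,17,0,0,0,8],
  ],
)

```text
clock: 6.38
eef_pos: [0.5893, 0.1383, 0.1446]
orientation: [-0.0, 0.635, 0.772, -0.0]
contact_force: [0.3, -0.4, -2.6]
grip_width: 0.053
grasp_force: 48.6
```

```bash
python3 look.py .166 w4.png
```

```text
6.3833 [0.5893 0.1383 0.1446] [-0.0001  0.6351  0.7724 -0.0002]
0.84 [254.0, 236.3] ((588.157470703125, 144.79519653320312), (54.367332458496094, 87.32360076904297), 11.124043464660645)
[array([193.4, 158.9]), array([203.4, 324.9]), array([307.4, 325.1]), array([317.9, 159.1])]
```

View pics/w4.png

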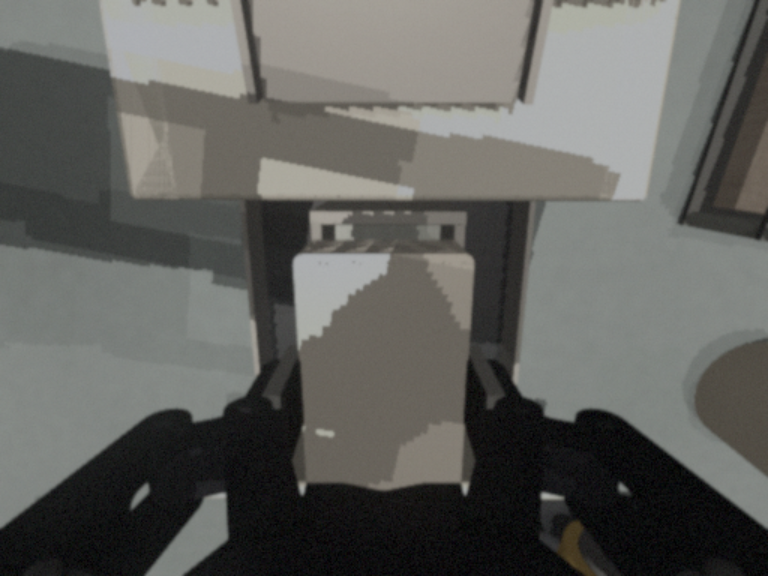

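```bash
python3 - <<'E'
from h import *
np.set_printoptions(precision=4,suppress=True)
cal=manip.get_calibration('wrist'); s=manip.get_state(); T=s['eef_pos'][:2]
f=lambda x,y,z:ray('wrist',((x+.5)/1.5-.5,(y+.5)/1.5-.5),z,cal)[:2]
u=np.array([np.cos(np.radians(101.1)),np.sin(np.radians(101.1))]); v=np.array([u[1],-u[0]])
loc=lambda p:np.array([(p-T)@u,(p-T)@v])*1000
for n,x,y,z in [('far top L',297,255,.1646),('far top R',472,255,.1646),('far bot',385,240,.1386),('stop outer L',310,211,.08),('stop outer R',466,211,.08),('inner edge',335,224,.08),('cheekL',321,238,.08),('cheekR',455,238,.08),('unitL',134,198,.098),('unitR',648,198,.098),('platept',0,0,0)]:
    p=f(x,y,z) if n!='platept' else np.array([.590,.1405]); print(n,p,loc(p))
a=f(134,198,.098);b=f(648,198,.098); print(np.degrees(np.arctan2(*(b-a)[::-1])))
print('stop exp px',proj('wrist',np.r_[np.array([.590,.1405])+.046*u,.08],cal)*1.5, proj('wrist',np.r_[np.array([.590,.1405])+.046*u+.033*v,.08],cal)*1.5)
E
```

```text
far top L [0.5557 0.1762] [ 45.191  -25.6223]
far top R [0.6068 0.1863] [45.1945 26.4573]
far bot [0.5815 0.1814] [45.2962  0.6612]
stop outer L [0.545  0.1787] [ 49.6357 -35.6999]
stop outer R [0.6196 0.1933] [49.6364 40.3437]
inner edge [0.558  0.1748] [ 43.3168 -23.7119]
cheekL [0.5523 0.1666] [ 36.3898 -30.8792]
cheekR [0.6175 0.1794] [36.3928 35.6072]
unitL [0.4706 0.1717] [  57.1208 -110.0673]
unitR [0.6933 0.2154] [ 57.1191 116.8724]
platept [0.59   0.1405] [3.5293 1.1307]
11.099565801701907
stop exp px [385.2981 210.9716] [452.9919 210.9722]
```

```bash
cat > cmp.py <<'E'
from h import *
np.set_printoptions(precision=4,suppress=True)
K=[[281.0849,0,255.3022],[0,281.0849,191.8589],[0,0,1]]
c1={'mtx':K,'view':np.array([[ 0.9906,0.1371,-0.0005,-0.5492],[0.1318,-0.9517,0.2773,0.0011],[0.0375,-0.2748,-0.9608,0.4862],[0,0,0,1]])}
c4=manip.get_calibration('wrist')
T=np.array([.5893,.1383])
u=np.array([np.cos(np.radians(101.1)),np.sin(np.radians(101.1))]); v=np.array([u[1],-u[0]])
loc=lambda p:np.array([(p[:2]-T)@u,(p[:2]-T)@v])*1000
g=lambda x,y,z:loc(ray('wrist',((x+.5)/4.5-.5+225,(y+.5)/4.5-.5+125),z,c1))
k=lambda x,y,z:loc(ray('wrist',((x+.5)/1.5-.5,(y+.5)/1.5-.5),z,c1))
for n,x,y,z in [('stop outL',190,44,.08),('stop outR',442,35,.08),('inner mid',310,60,.08),('cheekL end',200,118,.08),('cheekR end',432,108,.08),('plFL',228,334,.062),('plFR',397,328,.062),('plBm',310,62,.062),('cheekin L',212,80,.08),('cheekin R',422,80,.08)]: print(n,g(x,y,z))
print('unit',k(311,201,.098),k(579,186,.098))
for c in (c1,c4):
    V=np.array(c['view']); print('cam',loc(-V[:3,:3].T@V[:3,3]),(-V[:3,:3].T@V[:3,3])[2])
a=shot('top');cv2.imwrite('pics/t2.png',cv2.resize(a[100:290,140:300,::-1],None,fx=3,fy=3,interpolation=cv2.INTER_CUBIC))
E
python3 cmp.py
```

```text
stop outL [ 51.0093 -35.0272]
stop outR [49.4179 40.5086]
inner mid [44.2444  0.8688]
cheekL end [ 28.6608 -32.9761]
cheekR end [27.7358 37.6923]
plFL [-46.6467 -25.9609]
plFR [-47.7113  30.6077]
plBm [41.8374  3.1633]
cheekin L [ 39.9356 -28.859 ]
cheekin R [36.3685 34.6024]
unit [  57.4955 -112.3661] [ 57.1772 116.4593]
cam [ 82.5617 -48.6552] 0.46656133
cam [69.024   0.0846] 0.28788382188016587
```

```bash
python3 -c "
from h import *
s=manip.get_state();print(s['clock'],s['eef_pos'],s['orientation'],s['contact_force'])"
```

```text
6.5333 [0.58964071 0.13656223 0.14468739] [ 9.67209006e-05  6.35952964e-01  7.71727783e-01 -2.17327335e-04] [-0.02407212 -0.73983023 -2.58276529]
```

>>> play_rows(
  plan=[
    [0.25,-0.25,-1,0,0,0],
    [0.25,-0.25,-2.5,0,0,0],
    [0.25,-0.25,-4,0,0,0],
    [0.25,-0.25,-5.5,0,0,0],
    [0.25,-0.25,-6.5,0,0,0],
    [0.25,-0.25,-7,0,0,0],
    [0.25,-0.25,-7.2,0,0,0],
    [0.25,-0.25,-7.2,0,0,0],
  ],
)

```text
clock: 7.2
eef_pos: [0.592, 0.135, 0.0724]
orientation: [-0.0, 0.636, 0.772, -0.0]
contact_force: [0.7, 0.8, -1.5]
grip_width: 0.0531
grasp_force: 48.6
```

```bash
python3 - <<'E'
from h import *
np.set_printoptions(precision=4,suppress=True)
c=manip.get_calibration('wrist');s=manip.get_state();a=shot('wrist');s2=manip.get_state()
cv2.imwrite('pics/w5.png',cv2.resize(a[:,:,::-1],(768,576))); print(s['eef_pos'],s2['eef_pos'],s2['contact_force'],s2['orientation'])
import pickle; pickle.dump((c,s['eef_pos']),open('c5.pkl','wb'))
E
```

```text
[0.592  0.135  0.0724] [0.5925 0.1351 0.0731] [-0.1303 -0.4135 -1.6656] [0.0002 0.6356 0.772  0.0002]
```

View pics/w5.png

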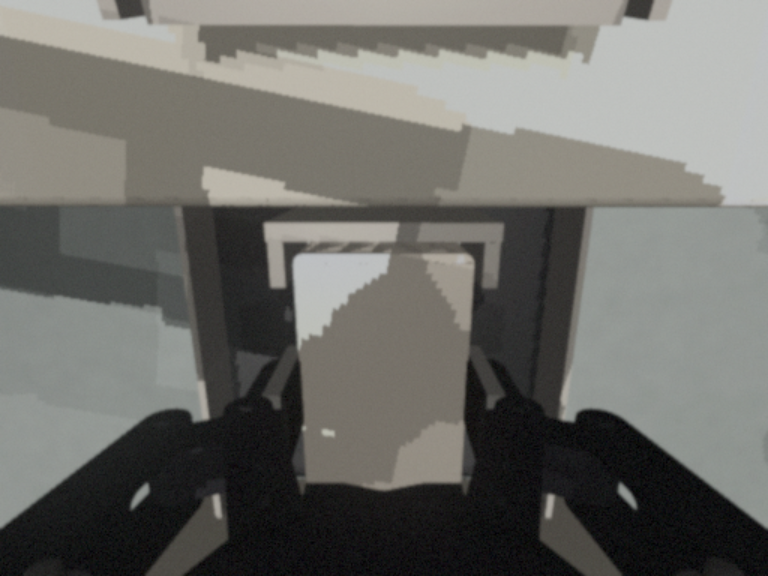

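The pack hangs square between the cheeks: pack at columns 293–474, cheeks at 284–484, back stop edge at row 241, and pack's far top edge at row 254.

```bash
python3 - <<'E'
from h import *
import pickle
np.set_printoptions(precision=4,suppress=True)
c,T=pickle.load(open('c5.pkl','rb'));T=T[:2]
u=np.array([np.cos(np.radians(101.1)),np.sin(np.radians(101.1))]); v=np.array([u[1],-u[0]])
for n,x,y,z in [('packL',294,254,.0924),('packR',474,254,.0924),('packbot',384,247,.0664),('stopL',284,241,.08),('stopR',484,241,.08),('outL',264,223,.08)]:
    p=ray('wrist',((x+.5)/1.5-.5,(y+.5)/1.5-.5),z,c)[:2]-T; print(n,p@u*1000,p@v*1000)
E
```

```text
packL 45.45664343478208 -26.50815429496316
packR 45.46880167781133 27.01295162987575
packbot 42.74813729892031 0.2856050892438526
stopL 47.234052594161405 -32.18062574439577
stopR 47.247206379592235 32.7061510270233
outL 53.0527701458212 -38.21691907399715
```

>>> play_rows(
  plan=[
    [0,-0.1,-0.2,0,0,0],
    [0,-0.1,-0.4,0,0,0],
    [0,-0.1,-0.6,0,0,0],
    [0,-0.1,-0.8,0,0,0],
    [0,-0.1,-0.9,0,0,0],
    [0,-0.1,-0.9,0,0,0],
    [0,-0.1,-0.9,0,0,0],
    [0,-0.1,-0.9,0,0,0],
  ],
)

```text
clock: 7.92
eef_pos: [0.5923, 0.1344, 0.064]
orientation: [0.0, 0.635, 0.772, 0.0]
contact_force: [0.5, -0.9, 0.2]
grip_width: 0.053
grasp_force: 48.8
```

>>> play_rows(
  plan=[
    [0,0,0,0,0,0],
    [0,0,0,0,0,0],
    [0,0,0,0,0,0],
    [0,0,0,0,0,0],
    [0,0,0,0,0,0],
    [0,0,0,0,0,0],
    [0,0,0,0,0,0],
    [0,0,0,0,0,0],
  ],
  fingers=7.0,
)

```text
clock: 8.58
eef_pos: [0.592, 0.1344, 0.0637]
orientation: [-0.0, 0.635, 0.772, -0.0]
contact_force: [0.4, 0.3, -0.2]
grip_width: 0.0697
grasp_force: 0.0
```

>>> play_rows(
  plan=[
    [0,0,2,0,0,0],
    [0,0,4,0,0,0],
    [0,0,7,0,0,0],
    [0,0,10,0,0,0],
    [0,-1,13,0,0,0],
    [0,-3,16,0,0,0],
    [0,-3,17,0,0,0],
    [0,-3,17,0,0,0],
  ],
)

```text
clock: 9.25
eef_pos: [0.5941, 0.1038, 0.2377]
orientation: [0.003, 0.636, 0.772, 0.002]
contact_force: [0.9, 0.2, 0.7]
grip_width: 0.0699
grasp_force: 0.0
```

```bash
python3 - <<'E'
from h import *
import pickle
np.set_printoptions(precision=4,suppress=True)
c=manip.get_calibration('wrist');s=manip.get_state();a=shot('wrist')
cv2.imwrite('pics/w6.png',cv2.resize(a[:,:,::-1],(768,576))); print(s['eef_pos'],s['orientation'])
pickle.dump((c,s['eef_pos']),open('c6.pkl','wb'))
E
```

```text
[0.5941 0.1038 0.2377] [0.0027 0.6361 0.7716 0.0022]
```

View pics/w6.png

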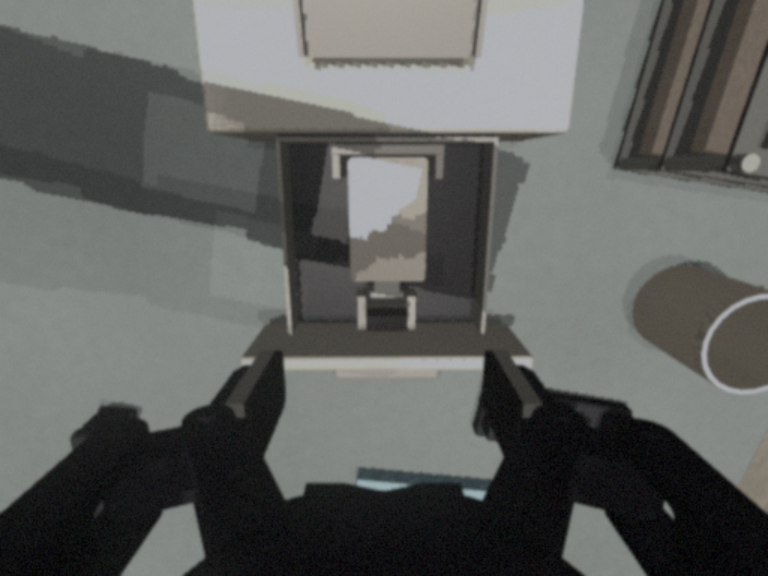

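Pack A sits square on the plate: top at (348–428, 157–281), between the cheeks and just short of the stop. Now pack B.

>>> play_rows(
  plan=[
    [-0.7,-4,0,0,0,-3],
    [-1.4,-8,0,0,0,-6],
    [-2.1,-12,0,0,0,-9],
    [-2.8,-16,-1,0,0,-12],
    [-3.5,-20,-2,0,0,-15],
    [-4.2,-24,-3,0,0,-18],
    [-4.9,-28,-4,0,0,-19],
    [-5.4,-32,-5,0,0,-19],
  ],
)

```text
clock: 9.97
eef_pos: [0.5362, -0.2153, 0.1806]
orientation: [-0.002, 0.754, 0.656, -0.0]
contact_force: [0.9, -0.4, -0.5]
grip_width: 0.07
grasp_force: 0.0
```

```bash
cat > pk.py <<'E'
from h import *
import sys
np.set_printoptions(precision=4,suppress=True)
c=manip.get_calibration('wrist');s=manip.get_state();a=shot('wrist'); np.save('last.npy',a)
print(s['clock'],s['eef_pos'],s['orientation'],'tooly',2*np.degrees(np.arctan2(s['orientation'][2],s['orientation'][1]))-90)
for r in manip.regions_of('wrist','pack_b_center'):
    m=r['pixels'].astype(np.uint8); cc=max(cv2.findContours(m,0,2)[0],key=len)
    x,y,w,h=cv2.boundingRect(cc); mean=a[r['pixels']].mean(0)
    print(r['confidence'],r['position'],(x,y,w,h),mean)
    # bright top face inside the region
    g=a.min(2); ys,xs=np.nonzero(cv2.dilate(m,np.ones((5,5)))); th=cv2.threshold(g[ys,xs].reshape(1,-1),0,255,cv2.THRESH_OTSU)[0]
    k=(g>th)&(cv2.dilate(m,np.ones((5,5)))>0); ys,xs=np.nonzero(k)
    P=np.array([ray('wrist',(p,q),float(sys.argv[1]),c)[:2] for p,q in zip(xs,ys)],np.float32)*1000
    print('top face',th,cv2.minAreaRect(P),len(P), xs.min(),xs.max(),ys.min(),ys.max())
for cam in('top','scene'):
    shot(cam)
    for r in manip.find_in(cam,'tumbler')[:2]: print(cam,'tumbler',r['confidence'],r['position'],ray(cam,r['position'],.05))
    for r in manip.find_in(cam,'pack_b_center')[:3]: print(cam,'pack',r['confidence'],ray(cam,r['position'],.026))
E
python3 pk.py .026
```

```text
9.9667 [ 0.5362 -0.2153  0.1806] [-0.0022  0.7543  0.6565 -0.0004] tooly -7.936340468767128
0.88 [256.0, 279.0] (233, 244, 46, 72) [151.5543 153.2161 155.7143]
top face 118.0 ((517.177001953125, -346.9947509765625), (93.37910461425781, 59.0317497253418), 80.74817657470703) 3081 231 280 251 317
top tumbler 0.73 [350.1, 173.7] [ 0.6659 -0.3661  0.05  ]
top tumbler 0.49 [252.8, 135.9] [ 0.7896 -0.0274  0.05  ]
scene tumbler 0.67 [165.3, 251.2] [ 0.6622 -0.3753  0.05  ]
scene pack 0.97 [ 0.5251 -0.3485  0.026 ]
```

>>> play_rows(
  plan=[
    [-0.5,-3,-1,0,0,-0.5],
    [-1,-6,-2.5,0,0,-1],
    [-1.5,-9,-4,0,0,-1],
    [-1.9,-11.5,-6,0,0,-1],
    [-1.9,-12.7,-8,0,0,-1],
    [-1.9,-13,-10,0,0,-1],
    [-1.9,-13,-11,0,0,-1],
    [-1.9,-13,-11,0,0,-1],
  ],
)

```text
clock: 11.03
eef_pos: [0.518, -0.3426, 0.0711]
orientation: [-0.003, 0.76, 0.651, -0.0]
contact_force: [-0.2, -0.3, -0.2]
grip_width: 0.0698
grasp_force: 0.0
```

```bash
python3 pk.py .026 | head -3; python3 - <<'E'
from h import *
a=np.load('last.npy').min(2)
for c in (235,256,275): print(c,list(a[120:310:3,c]))
for r in (180,230,260): print(r,list(a[r,190:322:3]))
E
```

```text
11.0333 [ 0.518  -0.3426  0.0711] [-0.0027  0.7595  0.6505 -0.0002] tooly -8.840821182914524
0.73 [254.7, 214.1] (216, 156, 80, 119) [127.1996 124.3842 119.1404]
top face 132.0 ((516.771240234375, -348.9120788574219), (87.00559997558594, 55.89898681640625), 80.10527038574219) 2605 217 293 162 276
235 [np.uint8(112), np.uint8(116), np.uint8(116), np.uint8(114), np.uint8(112), np.uint8(106), np.uint8(105), np.uint8(102), np.uint8(104), np.uint8(101), np.uint8(103), np.uint8(99), np.uint8(64), np.uint8(67), np.uint8(147), np.uint8(171), np.uint8(172), np.uint8(127), np.uint8(91), np.uint8(91), np.uint8(92), np.uint8(92), np.uint8(90), np.uint8(94), np.uint8(93), np.uint8(94), np.uint8(94), np.uint8(90), np.uint8(94), np.uint8(96), np.uint8(94), np.uint8(94), np.uint8(93), np.uint8(94), np.uint8(95), np.uint8(94), np.uint8(101), np.uint8(164), np.uint8(170), np.uint8(166), np.uint8(170), np.uint8(167), np.uint8(174), np.uint8(172), np.uint8(174), np.uint8(173), np.uint8(172), np.uint8(171), np.uint8(174), np.uint8(174), np.uint8(173), np.uint8(165), np.uint8(126), np.uint8(126), np.uint8
[... 3252 characters left out ...]
nt8(73), np.uint8(74), np.uint8(82)]
260 [np.uint8(82), np.uint8(122), np.uint8(114), np.uint8(124), np.uint8(126), np.uint8(125), np.uint8(124), np.uint8(124), np.uint8(126), np.uint8(129), np.uint8(172), np.uint8(173), np.uint8(173), np.uint8(173), np.uint8(173), np.uint8(172), np.uint8(173), np.uint8(173), np.uint8(173), np.uint8(174), np.uint8(172), np.uint8(172), np.uint8(170), np.uint8(172), np.uint8(172), np.uint8(172), np.uint8(173), np.uint8(172), np.uint8(173), np.uint8(173), np.uint8(156), np.uint8(123), np.uint8(119), np.uint8(120), np.uint8(127), np.uint8(131), np.uint8(132), np.uint8(132), np.uint8(131), np.uint8(131), np.uint8(130), np.uint8(130), np.uint8(129), np.uint8(131)]
```

>>> play_rows(
  plan=[
    [-0.1,-0.3,-2,0,0,0],
    [-0.1,-0.3,-4,0,0,0],
    [-0.1,-0.3,-5.5,0,0,0],
    [-0.1,-0.3,-6.5,0,0,0],
    [-0.1,-0.3,-6.9,0,0,0],
    [-0.1,-0.3,-6.9,0,0,0],
    [-0.1,-0.3,-6.9,0,0,0],
    [-0.1,-0.3,-6.9,0,0,0],
  ],
)

```text
clock: 12.1
eef_pos: [0.5188, -0.3489, 0.0061]
orientation: [0.001, 0.76, 0.65, 0.0]
contact_force: [0.6, -0.0, -0.0]
grip_width: 0.0704
grasp_force: 0.0
```

>>> play_rows(
  plan=[
    [0,0,0,0,0,0],
    [0,0,0,0,0,0],
    [0,0,0,0,0,0],
    [0,0,0,0,0,0],
    [0,0,0,0,0,0],
    [0,0,0,0,0,0],
    [0,0,0,0,0,0],
    [0,0,0,0,0,0],
  ],
  fingers=4.5,
  squeeze=45,
)

```text
clock: 12.77
eef_pos: [0.5188, -0.3489, 0.0062]
orientation: [0.001, 0.76, 0.65, 0.0]
contact_force: [-0.3, -0.0, 6.1]
grip_width: 0.0531
grasp_force: 49.3
```

>>> play_rows(
  plan=[
    [0,0,3,0,0,0],
    [0,0,6.5,0,0,0],
    [0,1,10,0,0,0],
    [0.5,3.5,12,0,0,2],
    [1,7,13,0,0,4],
    [1.6,11,13.5,0,0,6],
    [2.2,15,14,0,0,8],
    [2.8,19,14,0,0,10],
  ],
)

```text
clock: 13.43
eef_pos: [0.5464, -0.1568, 0.1461]
orientation: [0.001, 0.7, 0.714, 0.0]
contact_force: [1.1, 0.6, -2.4]
grip_width: 0.053
grasp_force: 48.5
```

>>> play_rows(
  plan=[
    [0.6,4,0,0,0,2],
    [1.2,8,0,0,0,4],
    [1.8,12,0,0,0,6],
    [2.4,16,0,0,0,8],
    [3.0,20,0,0,0,9],
    [3.5,23,0,0,0,10],
    [4,26,0,0,0,10],
    [4.3,28,0,0,0,10],
  ],
)

```text
clock: 14.1
eef_pos: [0.5887, 0.1249, 0.1446]
orientation: [-0.0, 0.635, 0.773, 0.0]
contact_force: [-0.7, -0.0, -0.8]
grip_width: 0.0532
grasp_force: 48.5
```

>>> play_rows(
  plan=[
    [0,0.3,0,0,0,0],
    [0,0.5,-0.5,0,0,0],
    [0,0.5,-1,0,0,0],
    [0,0.5,-1.5,0,0,0],
    [0,0.5,-2,0,0,0],
    [0,0.5,-2,0,0,0],
    [0,0.5,-2,0,0,0],
    [0,0.5,-2,0,0,0],
  ],
)

```text
clock: 14.77
eef_pos: [0.5892, 0.1262, 0.1249]
orientation: [-0.0, 0.636, 0.772, -0.0]
contact_force: [0.5, 0.1, -1.9]
grip_width: 0.053
grasp_force: 48.5
```

```bash
python3 pk.py .1446|head -3;  python3 - <<'E'
from h import *
s=manip.get_state();print(s['clock'],s['eef_pos'],s['orientation'],s['contact_force'])
E
```

```text
14.7667 [0.5892 0.1262 0.1249] [-0.      0.6359  0.7718 -0.    ] tooly 11.031934188590029
0.97 [253.2, 241.5] (195, 164, 121, 162) [120.593  116.4204 109.0787]
top face 135.0 ((576.8986206054688, 164.0264892578125), (58.00435256958008, 24.932470321655273), 35.72334671020508) 2039 196 313 162 226
15.1667 [0.58915568 0.12687153 0.12502854] [9.61766559e-05 6.35458367e-01 7.72135122e-01 8.98210108e-05] [ 0.7419666   0.84432226 -2.01550302]
```

```bash
python3 - <<'E'
from h import *
a=np.load('last.npy').min(2).astype(int)
for c in (215,235,256,275,295): print(c,a[155:190,c].tolist())
b=cv2.imread('pics/w4.png')[:,:,::-1].min(2).astype(int); b=cv2.resize(b.astype(np.uint8),(512,384),interpolation=cv2.INTER_AREA)
for c in (215,256,295): print('a',c,b[155:190,c].tolist())
E
```

```text
215 [60, 69, 75, 73, 78, 80, 78, 74, 81, 78, 76, 73, 76, 77, 75, 85, 108, 111, 116, 147, 170, 178, 178, 181, 176, 169, 174, 178, 180, 179, 178, 180, 179, 181, 179]
235 [100, 100, 100, 99, 101, 100, 95, 101, 97, 87, 80, 77, 74, 79, 70, 80, 97, 101, 111, 145, 171, 178, 180, 175, 158, 158, 170, 177, 177, 179, 181, 179, 180, 179, 179]
256 [108, 101, 100, 102, 101, 99, 102, 102, 101, 86, 78, 70, 73, 75, 71, 79, 89, 95, 107, 144, 168, 179, 180, 179, 177, 170, 172, 169, 152, 123, 102, 101, 101, 102, 100]
275 [117, 117, 119, 116, 108, 99, 100, 99, 95, 90, 78, 76, 72, 70, 71, 71, 71, 71, 76, 86, 94, 99, 97, 98, 99, 97, 97, 98, 99, 100, 97, 100, 98, 98, 101]
295 [149, 149, 150, 150, 143, 139, 139, 144, 136, 117, 85, 73, 72, 72, 73, 76, 79, 76, 86, 108, 123, 133, 129, 133, 129, 128, 125, 131, 130, 130, 131, 130, 132, 130, 131]
a 215 [65, 65, 66, 66, 68, 74, 73, 71, 70, 73, 85, 98, 102, 117, 144, 166, 171, 171, 170, 170, 170, 170, 170, 170, 171, 172, 170, 172, 171, 171, 172, 172, 171, 172, 171]
a 256 [74, 76, 77, 73, 72, 71, 74, 77, 75, 76, 82, 95, 101, 116, 144, 166, 171, 171, 171, 170, 169, 168, 168, 168, 168, 167, 164, 149, 128, 104, 98, 95, 92, 94, 95]
a 295 [48, 46, 49, 49, 53, 62, 67, 71, 71, 74, 74, 78, 83, 96, 118, 135, 138, 139, 137, 131, 125, 126, 125, 124, 125, 125, 125, 124, 124, 125, 124, 124, 123, 124, 124]
```

>>> play_rows(
  plan=[
    [0.3,0.5,0,0,0,0],
    [0.3,1,0,0,0,0],
    [0.3,1,-0.5,0,0,0],
    [0.3,1,-1,0,0,0],
    [0.3,1,-1.7,0,0,0],
    [0.3,1,-2.4,0,0,0],
    [0.3,1,-2.9,0,0,0],
    [0.3,1,-2.9,0,0,0],
  ],
)

```text
clock: 15.83
eef_pos: [0.5908, 0.1366, 0.0938]
orientation: [-0.001, 0.636, 0.772, -0.001]
contact_force: [-0.4, -0.2, -2.0]
grip_width: 0.0528
grasp_force: 48.5
```

```bash
python3 - <<'E'
from h import *
import pickle
a=None
c=manip.get_calibration('wrist');s=manip.get_state();a=shot('wrist'); np.save('last.npy',a)
pickle.dump((c,s['eef_pos']),open('c7.pkl','wb'))
cv2.imwrite('pics/w7.png',cv2.resize(a[:,:,::-1],(768,576)));print(s['eef_pos'],s['contact_force'])
E
```

```text
[0.59077829 0.13663966 0.09377512] [-0.40068828 -0.24529861 -2.03194997]
```

View pics/w7.png

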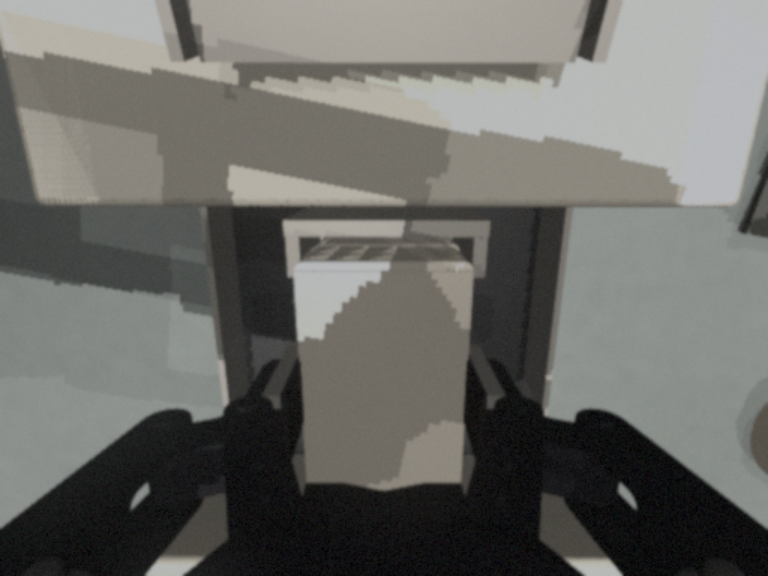

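The second pack hangs square over the first: pack at columns 295–472, stop at 284–490, so about 1 mm to shift. Next: shift, lower and press in steps.

>>> play_rows(
  plan=[
    [0.12,0,0,0,0,0],
    [0.12,0,-0.2,0,0,0],
    [0.12,0,-0.5,0,0,0],
    [0.12,0,-0.8,0,0,0],
    [0.12,0,-1.1,0,0,0],
    [0.12,0,-1.4,0,0,0],
    [0.12,0,-1.7,0,0,0],
    [0.12,0,-2,0,0,0],
  ],
)

```text
clock: 16.55
eef_pos: [0.5936, 0.1368, 0.0759]
orientation: [0.0, 0.635, 0.772, 0.0]
contact_force: [0.7, -0.1, 0.7]
grip_width: 0.053
grasp_force: 48.8
```

>>> play_rows(
  plan=[
    [0,0,-0.3,0,0,0],
    [0,0,-0.6,0,0,0],
    [0,0,-0.9,0,0,0],
    [0,0,-1.2,0,0,0],
    [0,0,-1.4,0,0,0],
    [0,0,-1.6,0,0,0],
    [0,0,-1.6,0,0,0],
    [0,0,-1.6,0,0,0],
  ],
)

```text
clock: 17.22
eef_pos: [0.5936, 0.1368, 0.06]
orientation: [0.0, 0.635, 0.772, 0.0]
contact_force: [0.2, -1.3, 3.9]
grip_width: 0.0528
grasp_force: 49.1
```

>>> play_rows(
  plan=[
    [0,0,0.8,0,0,0],
    [0,0,1.6,0,0,0],
    [0,0,2.4,0,0,0],
    [0,0,3.2,0,0,0],
    [0,0,3.4,0,0,0],
    [-0.15,0,3.4,0,0,0],
    [-0.15,0,3.4,0,0,0],
    [-0.15,0,3.4,0,0,0],
  ],
)

```text
clock: 17.88
eef_pos: [0.5912, 0.1369, 0.0933]
orientation: [-0.0, 0.635, 0.772, -0.0]
contact_force: [0.4, -0.3, -1.7]
grip_width: 0.0529
grasp_force: 48.5
```

>>> play_rows(
  plan=[
    [0,0,0,0,0,0],
    [0,0,0,0,0,0],
    [0,0,0,0,0,0],
    [0,0,0,0,0,0],
    [0,0,0,0,0,0],
    [0,0,0,0,0,0],
    [0,0,0,0,0,0],
    [0,0,0,0,0,0],
  ],
)

```text
clock: 18.55
eef_pos: [0.5918, 0.1368, 0.0939]
orientation: [-0.0, 0.635, 0.772, -0.0]
contact_force: [0.2, 0.1, -2.1]
grip_width: 0.053
grasp_force: 48.5
```

```bash
python3 - <<'E'
from h import *
s=manip.get_state();a=shot('wrist'); g=a.min(2).astype(int)
print(s['clock'],s['eef_pos'],s['contact_force'])
for r in (150,156,165,172): print(r,g[r,180:330].tolist())
print(g[140:190,205].tolist()); print(g[140:190,245].tolist())
E
```

```text
18.55 [0.59178258 0.13681569 0.09385498] [ 0.20540073  0.09658303 -2.07225969]
150 [37, 38, 39, 30, 41, 55, 100, 139, 157, 160, 161, 158, 158, 161, 161, 160, 160, 160, 161, 161, 160, 160, 161, 161, 158, 162, 160, 163, 162, 161, 161, 161, 163, 161, 162, 163, 164, 161, 162, 159, 161, 163, 161, 161, 164, 162, 162, 162, 160, 162, 163, 161, 163, 162, 161, 162, 165, 161, 161, 164, 163, 161, 161, 162, 161, 161, 161, 161, 162, 160, 163, 161, 160, 163, 160, 159, 160, 160, 160, 160, 161, 162, 159, 158, 160, 157, 148, 126, 101, 88, 90, 93, 98, 117, 114, 119, 118, 119, 118, 117, 119, 117, 117, 118, 117, 116, 118, 118, 118, 119, 116, 118, 118, 118, 117, 117, 116, 120, 117, 118, 118, 115, 115, 116, 116, 116, 114, 113, 114, 115, 115, 115, 116, 115, 116, 115, 119, 114, 119, 112, 112, 114, 118, 107, 92, 70, 55, 53, 56, 51]
156 [34, 37, 31, 34, 36, 42, 70, 112, 141, 152, 149, 150, 153, 154, 150, 147, 147, 145, 146, 145, 145, 144, 145, 144, 148, 145, 147, 145, 145, 148, 149, 151, 154, 154, 149, 146, 149, 147, 148, 146, 146, 147, 145, 147, 148, 147, 148, 144, 147, 151, 149, 153, 149, 152, 151, 155, 155,
[... 1495 characters left out ...]
2, 77, 73, 76, 70, 71, 74, 74, 74, 80, 77, 87, 85, 85, 85, 81, 77, 77, 79, 82, 78, 80, 81, 81, 85, 88, 88, 86, 86, 87, 87, 88, 92, 89, 89, 87, 81, 70, 60, 53, 58, 85, 109, 112, 112, 111, 115, 112, 112, 103, 74, 54, 49, 53, 53, 44, 52, 49]
[59, 60, 60, 63, 59, 74, 107, 143, 160, 160, 162, 160, 162, 160, 158, 155, 145, 124, 87, 64, 54, 55, 55, 53, 52, 55, 62, 66, 73, 79, 87, 105, 111, 116, 149, 170, 178, 181, 182, 178, 175, 176, 180, 181, 183, 184, 181, 183, 183, 180]
[58, 63, 61, 60, 59, 66, 97, 139, 158, 161, 161, 160, 162, 161, 160, 160, 154, 134, 106, 82, 78, 81, 89, 96, 89, 78, 73, 78, 74, 77, 79, 79, 92, 109, 145, 173, 181, 184, 183, 180, 173, 177, 181, 184, 181, 183, 183, 179, 173, 170]
```

>>> play_rows(
  plan=[
    [0,0,-0.3,0,0,0],
    [0,0,-0.6,0,0,0],
    [0,0,-1,0,0,0],
    [0,0,-1.5,0,0,0],
    [0,0,-2,0,0,0],
    [0,0,-2.5,0,0,0],
    [0,0,-3,0,0,0],
    [0,0,-3.4,0,0,0],
  ],
)

```text
clock: 19.27
eef_pos: [0.5921, 0.1369, 0.06]
orientation: [0.0, 0.635, 0.772, 0.0]
contact_force: [-1.2, -0.2, 4.5]
grip_width: 0.0531
grasp_force: 49.3
```

>>> play_rows(
  plan=[
    [0,0,-0.1,0,0,0],
    [0,0,-0.2,0,0,0],
    [0,0,-0.3,0,0,0],
    [0,0,-0.4,0,0,0],
    [0,0,-0.5,0,0,0],
    [0,0,-0.5,0,0,0],
    [0,0,-0.5,0,0,0],
    [0,0,-0.5,0,0,0],
  ],
)

```text
clock: 19.93
eef_pos: [0.5921, 0.1368, 0.0551]
orientation: [0.0, 0.635, 0.772, 0.0]
contact_force: [1.3, -0.0, 3.9]
grip_width: 0.0527
grasp_force: 49.1
```

>>> play_rows(
  plan=[
    [0,0,-0.05,0,0,0],
    [0,0,-0.1,0,0,0],
    [0,0,-0.15,0,0,0],
    [0,0,-0.15,0,0,0],
    [0,0,-0.15,0,0,0],
    [0,0,-0.15,0,0,0],
    [0,0,-0.15,0,0,0],
    [0,0,-0.15,0,0,0],
  ],
)

```text
clock: 20.6
eef_pos: [0.592, 0.1368, 0.0535]
orientation: [0.0, 0.635, 0.772, 0.0]
contact_force: [2.7, -0.6, 3.8]
grip_width: 0.0533
grasp_force: 49.1
```

>>> play_rows(
  plan=[
    [0,0,0.1,0,0,0],
    [0,0,0.2,0,0,0],
    [0,0,0.3,0,0,0],
    [0,0,0.4,0,0,0],
    [0,0,0.4,0,0,0],
    [0,0,0.4,0,0,0],
    [0,0,0.4,0,0,0],
    [0,0,0.4,0,0,0],
  ],
)

```text
clock: 21.27
eef_pos: [0.5909, 0.1369, 0.0567]
orientation: [-0.001, 0.635, 0.772, -0.001]
contact_force: [0.3, -0.3, -0.7]
grip_width: 0.053
grasp_force: 48.6
```

>>> play_rows(
  plan=[
    [0,0,-0.1,0,0,0],
    [0,0,-0.15,0,0,0],
    [0,0,-0.2,0,0,0],
    [0,0,-0.2,0,0,0],
    [0,0,-0.2,0,0,0],
    [0,0,-0.2,0,0,0],
    [0,0,-0.2,0,0,0],
    [0,0,-0.2,0,0,0],
  ],
)

```text
clock: 21.93
eef_pos: [0.5917, 0.1369, 0.0554]
orientation: [-0.0, 0.635, 0.772, 0.0]
contact_force: [-2.9, -0.5, 3.6]
grip_width: 0.0527
grasp_force: 49.2
```

>>> play_rows(
  plan=[
    [0,0,0,0,0,0],
    [0,0,0,0,0,0],
    [0,0,0,0,0,0],
    [0,0,0,0,0,0],
    [0,0,0,0,0,0],
    [0,0,0,0,0,0],
    [0,0,0,0,0,0],
    [0,0,0,0,0,0],
  ],
  fingers=7.0,
)

```text
clock: 22.6
eef_pos: [0.5918, 0.1368, 0.0553]
orientation: [0.0, 0.635, 0.772, -0.0]
contact_force: [-0.5, -0.3, -0.5]
grip_width: 0.07
grasp_force: 0.0
```

>>> play_rows(
  plan=[
    [0,0,2,0,0,0],
    [0,0,4,0,0,0],
    [0,0,7,0,0,0],
    [0,0,10,0,0,0],
    [0,-1,13,0,0,0],
    [0,-3,16,0,0,0],
    [0,-3,17,0,0,0],
    [0,-3,17,0,0,0],
  ],
)

```text
clock: 23.27
eef_pos: [0.5939, 0.1063, 0.2293]
orientation: [0.003, 0.636, 0.772, 0.002]
contact_force: [0.7, 1.3, 0.9]
grip_width: 0.0702
grasp_force: 0.0
```

```bash
python3 - <<'E'
from h import *
import pickle
np.set_printoptions(precision=4,suppress=True)
c=manip.get_calibration('wrist');s=manip.get_state();a=shot('wrist'); np.save('w8.npy',a); pickle.dump((c,s),open('c8.pkl','wb'))
print(s['clock'],s['eef_pos'],s['orientation'])
u=np.array([np.cos(np.radians(101.1)),np.sin(np.radians(101.1))]); v=np.array([u[1],-u[0]])
O=np.array([.5922,.1362])
for r in manip.regions_of('wrist','pack_b_center'):
    m=r['pixels'].astype(np.uint8); cc=max(cv2.findContours(m,0,2)[0],key=len)
    print(r['confidence'],r['position'],cv2.minAreaRect(cc))
# expected outline of the top face for latched (z=.076) / unlatched (.098)
for z in(.076,.098): print(z,[proj('wrist',np.r_[O+i*.043*u+j*.027*v,z],c).round(1) for i,j in((1,-1),(1,1),(-1,1),(-1,-1))])
g=a.min(2).astype(int)
print('cols',g[140,215:305].tolist()); print('cols',g[165,215:305].tolist())
for k in(245,258,275): print('rows',g[85:205,k].tolist())
E
```

```text
23.2667 [0.5939 0.1063 0.2293] [0.0027 0.636  0.7717 0.0023]
0.71 [256.7, 148.1] ((258.0, 148.0), (82.0, 54.0), 90.0)
0.076 [array([231.5, 108.4]), array([284.9, 108.3]), array([282.7, 190.1]), array([233.4, 190.2])]
0.098 [array([229.8, 108.2]), array([287.4, 108.1]), array([284.8, 196. ]), array([232. , 196.1])]
cols [77, 77, 77, 79, 78, 77, 76, 77, 79, 79, 81, 81, 79, 78, 78, 86, 120, 156, 170, 174, 174, 174, 173, 173, 175, 174, 171, 174, 173, 176, 175, 174, 174, 174, 172, 175, 176, 177, 175, 174, 175, 176, 175, 175, 174, 175, 174, 176, 173, 173, 167, 166, 161, 158, 151, 148, 148, 149, 147, 148, 149, 146, 147, 147, 144, 147, 145, 140, 131, 95, 65, 57, 58, 53, 55, 55, 57, 55, 59, 57, 54, 53, 56, 58, 52, 59, 56, 58, 51, 51]
cols [25, 35, 35, 33, 33, 33, 36, 38, 27, 36, 37, 31, 37, 35, 35, 39, 43, 65, 87, 95, 95, 94, 93, 96, 95, 98, 96, 91, 98, 95, 93, 94, 94, 96, 95, 99, 98, 94, 96, 92, 95, 93, 96, 99, 95, 97, 98, 97, 97, 94, 95, 98, 93, 96, 95, 94, 95, 95, 96, 94, 94, 95, 96, 94, 96, 96, 93, 88, 74, 55, 56, 52, 54, 55, 52, 56, 50, 50, 52, 49, 55, 54, 50, 53, 52, 51, 48, 51, 53, 50]
[... 979 characters left out ...]
28, 128, 127, 128, 128, 128, 126, 128, 126, 126, 126, 127, 126, 128, 129, 138, 114, 74, 53, 56, 57, 52, 52, 58, 55, 53, 53, 56, 57, 50]
rows [154, 129, 117, 108, 100, 83, 69, 62, 85, 99, 95, 79, 61, 79, 99, 114, 113, 112, 111, 105, 81, 80, 114, 141, 144, 150, 167, 174, 176, 175, 175, 174, 175, 176, 175, 175, 175, 174, 174, 175, 177, 177, 175, 173, 173, 174, 175, 173, 161, 150, 149, 147, 147, 149, 148, 149, 147, 144, 145, 139, 135, 123, 116, 112, 111, 113, 111, 101, 97, 96, 96, 97, 95, 99, 96, 98, 92, 95, 94, 96, 94, 93, 95, 94, 100, 96, 106, 115, 125, 130, 127, 126, 125, 130, 127, 128, 125, 127, 125, 127, 127, 125, 125, 124, 98, 66, 55, 55, 70, 78, 72, 63, 54, 51, 51, 72, 119, 145, 157, 158]
```

```bash
python3 - <<'E'
from h import *
import pickle
np.set_printoptions(precision=4,suppress=True)
c,T=pickle.load(open('c6.pkl','rb'))
u=np.array([np.cos(np.radians(101.1)),np.sin(np.radians(101.1))]); v=np.array([u[1],-u[0]]);O=np.array([.5922,.1362])
for n,x,y,z in[('pull L',338,377,.06),('pull R',437,375,.06),('panel L',243,368,.086),('panel R',531,367,.086),('unit',390,131,.098)]:
    p=ray('wrist',((x+.5)/1.5-.5,(y+.5)/1.5-.5),z,c)[:2]; print(n,p,(p-O)@u*1000,(p-O)@v*1000)
s=manip.get_state(); print(s['eef_pos'])
for d in(-150,-130,-110): print(d,O+u*d/1000)
E
```

```text
pull L [ 0.5771 -0.0017] -132.41354661358142 -41.37443155890752
pull R [0.6587 0.0158] -130.90777068070145 42.107059685692505
panel L [0.5044 0.0063] -110.58244029779654 -111.15859019554922
panel R [0.7221 0.0489] -110.66244392843392 110.64461301995648
unit [0.5816 0.1949] 59.62819632205875 0.9420409119608927
[0.5914 0.1072 0.2245]
-150 [ 0.6211 -0.011 ]
-130 [0.6172 0.0086]
-110 [0.6134 0.0283]
```

```bash
python3 - <<'E'
from h import *
u=np.array([np.cos(np.radians(101.1)),np.sin(np.radians(101.1))]); v=np.array([u[1],-u[0]]);O=np.array([.5922,.1362])
for cam in('top','scene'):
    shot(cam)
    for r in manip.regions_of(cam,'tape_dispenser')[:1]:
        ys,xs=np.nonzero(r['pixels']); P=np.array([ray(cam,(x,y),.04)[:2]-O for x,y in zip(xs,ys)])*1000
        print(cam,r['confidence'],'u',(P@u).min(),(P@u).max(),'v',(P@v).min(),(P@v).max())
E
```

```text
top 0.59 u -245.90188111973066 -170.98683749429094 v 86.21225669279185 247.26983046072087
scene 0.83 u -251.31265738526508 -176.11256177587273 v 93.4636935351583 243.50511399321286
```

>>> play_rows(
  plan=[
    [0.7,-3,0,0,0,0],
    [1.5,-6,0,0,0,0],
    [2.2,-9,0,0,0,0],
    [2.9,-12,0,0,0,0],
    [3.3,-13.8,-1,0,0,0],
    [3.3,-13.8,-3,0,0,0],
    [3.3,-13.8,-5,0,0,0],
    [3.3,-13.8,-6,0,0,0],
  ],
  fingers=0,
  squeeze=40,
)

```text
clock: 24.23
eef_pos: [0.6228, -0.031, 0.1612]
orientation: [-0.003, 0.636, 0.772, -0.001]
contact_force: [-1.0, -0.6, -0.9]
grip_width: 0.0003
grasp_force: 0.0
```

>>> play_rows(
  plan=[
    [0,0,-3,0,0,0],
    [0,0,-6,0,0,0],
    [0,0,-9,0,0,0],
    [0,0,-11,0,0,0],
    [0,0,-12,0,0,0],
    [0,0,-12.5,0,0,0],
    [0,0,-12.5,0,0,0],
    [0,0,-12.5,0,0,0],
  ],
)

```text
clock: 24.9
eef_pos: [0.6257, -0.0312, 0.0415]
orientation: [0.001, 0.635, 0.772, 0.0]
contact_force: [-0.2, -0.4, 0.1]
grip_width: -0.0002
grasp_force: 0.0
```

>>> play_rows(
  plan=[
    [-0.1,0.5,0,0,0,0],
    [-0.2,1,0,0,0,0],
    [-0.3,1.5,0,0,0,0],
    [-0.4,2,0,0,0,0],
    [-0.5,2.5,0,0,0,0],
    [-0.6,3,0,0,0,0],
    [-0.7,3.5,0,0,0,0],
    [-0.8,4,0,0,0,0],
  ],
)

```text
clock: 25.57
eef_pos: [0.6171, 0.0091, 0.0407]
orientation: [0.001, 0.635, 0.772, 0.0]
contact_force: [0.5, -1.5, 1.4]
grip_width: -0.0001
grasp_force: 1.0
```

>>> play_rows(
  plan=[
    [-0.15,0.8,0,0,0,0],
    [-0.3,1.6,0,0,0,0],
    [-0.45,2.4,0,0,0,0],
    [-0.6,3.2,0,0,0,0],
    [-0.8,4,0,0,0,0],
    [-0.95,4.8,0,0,0,0],
    [-1.1,5.6,0,0,0,0],
    [-1.25,6.4,0,0,0,0],
  ],
)

```text
clock: 26.23
eef_pos: [0.604, 0.0737, 0.0403]
orientation: [-0.0, 0.635, 0.772, -0.0]
contact_force: [1.2, -2.0, 1.3]
grip_width: -0.0005
grasp_force: 1.1
```

>>> play_rows(
  plan=[
    [-0.15,0.8,0,0,0,0],
    [-0.3,1.6,0,0,0,0],
    [-0.45,2.4,0,0,0,0],
    [-0.6,3.1,0,0,0,0],
    [-0.75,3.8,0,0,0,0],
    [-0.9,4.5,0,0,0,0],
    [-1.0,5.2,0,0,0,0],
    [-1.15,5.8,0,0,0,0],
  ],
)

```text
clock: 26.9
eef_pos: [0.5926, 0.1316, 0.0403]
orientation: [-0.0, 0.635, 0.772, -0.0]
contact_force: [2.8, -1.7, 1.0]
grip_width: 0.0001
grasp_force: 1.0
```

>>> play_rows(
  plan=[
    [-0.05,0.3,0,0,0,0],
    [-0.1,0.6,0,0,0,0],
    [-0.2,0.9,0,0,0,0],
    [-0.25,1.2,0,0,0,0],
    [-0.25,1.3,0,0,0,0],
    [-0.25,1.4,0,0,0,0],
    [-0.3,1.5,0,0,0,0],
    [-0.3,1.5,0,0,0,0],
  ],
)

```text
clock: 27.57
eef_pos: [0.5896, 0.1459, 0.0402]
orientation: [-0.0, 0.636, 0.772, -0.0]
contact_force: [1.0, -0.1, -0.8]
grip_width: 0.0004
grasp_force: 0.2
```

>>> play_rows(
  plan=[
    [0,0.05,0,0,0,0],
    [0,0.1,0,0,0,0],
    [0,0.15,0,0,0,0],
    [-0.05,0.2,0,0,0,0],
    [-0.05,0.25,0,0,0,0],
    [-0.05,0.3,0,0,0,0],
    [-0.05,0.3,0,0,0,0],
    [-0.05,0.3,0,0,0,0],
  ],
)

```text
clock: 28.23
eef_pos: [0.5895, 0.1475, 0.0403]
orientation: [0.001, 0.636, 0.772, -0.001]
contact_force: [-0.1, -7.9, -1.4]
grip_width: -0.0001
grasp_force: 3.5
```

>>> play_rows(
  plan=[
    [0,0.05,0,0,0,0],
    [0,0.1,0,0,0,0],
    [0,0.15,0,0,0,0],
    [0,0.2,0,0,0,0],
    [0,0.2,0,0,0,0],
    [0,0.2,0,0,0,0],
    [0,0.2,0,0,0,0],
    [0,0.2,0,0,0,0],
  ],
)

```text
clock: 28.9
eef_pos: [0.5894, 0.1475, 0.0403]
orientation: [0.001, 0.636, 0.772, -0.002]
contact_force: [0.9, -13.8, 0.1]
grip_width: -0.0002
grasp_force: 7.2
```

>>> play_rows(
  plan=[
    [0.1,-0.5,0,0,0,0],
    [0.3,-1.5,0,0,0,0],
    [0.6,-3,0,0,0,0],
    [1,-5,0,0,0,0],
    [1.4,-7,1,0,0,0],
    [1.8,-9,4,0,0,0],
    [2.2,-11,7,0,0,0],
    [2.4,-12,10,0,0,0],
  ],
)

```text
clock: 29.57
eef_pos: [0.6135, 0.0287, 0.1413]
orientation: [-0.0, 0.636, 0.772, 0.0]
contact_force: [1.3, -0.7, -0.1]
grip_width: -0.0001
grasp_force: 0.0
```

>>> play_rows(
  plan=[
    [0,-0.5,3,0,0,0],
    [0,-1,6,0,0,0],
    [0,-1,8,0,0,0],
    [0,-1,8,0,0,0],
    [0,-1,8,0,0,0],
    [0,-1,8,0,0,0],
    [0,-1,8,0,0,0],
    [0,-1,8,0,0,0],
  ],
)

```text
clock: 30.23
eef_pos: [0.6124, 0.0211, 0.2185]
orientation: [-0.001, 0.635, 0.772, -0.001]
contact_force: [-0.2, -0.7, -0.0]
grip_width: 0.0003
grasp_force: 0.0
```

```bash
python3 - <<'E'
from h import *
np.set_printoptions(precision=4,suppress=True)
u=np.array([np.cos(np.radians(101.1)),np.sin(np.radians(101.1))]); v=np.array([u[1],-u[0]]);O=np.array([.5922,.1362])
c=manip.get_calibration('wrist');s=manip.get_state();a=shot('wrist');print(s['clock'],s['eef_pos'])
for q,z in(('drawer_pull',.06),('drawer',.08),('pack_a_center',.07)):
    for r in manip.find_in('wrist',q)[:2]:
        p=ray('wrist',r['position'],z,c)[:2]-O; print(q,r['confidence'],r['position'],p@u*1000,p@v*1000)
# dark/bright profile along u on the centre line in front of the unit
g=a.min(2); 
for d in range(-20,75,3):
    x,y=proj('wrist',np.r_[O+u*d/1000,.07],c); print((d,int(g[int(round(y)),int(round(x))])),end=' ')
E
```

```text
30.2333 [0.6124 0.0211 0.2185]
drawer_pull 0.86 [259.9, 11.6] 43.88537007470634 1.3809592785711589
(-20, 90) (-17, 92) (-14, 91) (-11, 92) (-8, 114) (-5, 138) (-2, 138) (1, 139) (4, 138) (7, 127) (10, 126) (13, 73) (16, 59) (19, 59) (22, 122) (25, 171) (28, 168) (31, 163) (34, 162) (37, 159) (40, 135) (43, 62) (46, 63) (49, 75) (52, 10) (55, 12) (58, 7) (61, 17) (64, 7) (67, 4) (70, 0) (73, 16)
```

```bash
python3 -c "
from h import *
print(manip.job_done())"
```

```text
the job is handed in; nothing more can be done
None
```

I laid both packs squarely on the lift plate, one on the other, and pressed them down until the catch held. I then let go and pushed the drawer in to its hard stop, and handed the job in at about 30 s; no verdict came back.

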